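# Load the first spice jar against a spring pusher and hold it home

## Task

Take the tall round 44 mm spice jar out of the divided basket, lift it over the front lip of the spring-pusher tray into the empty narrow lane and, with the jar upright on the lane floor, press the lane's pusher all the way back with it until it is firmly against its rear stop. Finish while still gripping the jar and holding the pusher hard against the stop, so that the next jars can be dropped in front of it. Press firmly but do not ram the glass, let only the jar touch the pusher as you hold it, and leave everything else where it is.

Things in the scene. Friction and masses are not known exactly. Their poses are not given: they have to be found in the camera images.
- spice_jar: The jar to load: upright round glass spice jar, brown contents, black screw cap; diameter 44 mm over both glass and cap (the cap is the top 20 mm), total height 100 mm, 90 to 180 g. Origin: centre of its underside, z up. Stands in one of the four compartments of the basket.
- basket: Brown woven divided basket, fixed, 210 x 210 mm, 38 mm high, walls 5 mm, inner floor 5 mm above the worktop; a cross of 38 mm high dividers makes four compartments of 97 mm, centred 51 mm either way from the middle. Origin: centre of underside, axes along its sides. One container in each compartment, in shuffled order.
- tray: Grey twin-lane spring-pusher shelf tray, fixed, 210 mm long (x) by 133 mm wide (y). Its x axis points from the front lip to the rear stop wall (34 mm high): the way the pushers are pressed back. Narrow empty lane on the +y side; wide lane with two flat tins and its own pusher on the -y side. Origin: underside, mid-width, 52.5 mm behind the lip's outer face.
- lane_front (a point): Point on the narrow lane's slick floor (5 mm above worktop), on its centre line, at the lip's inner face; axes as the tray's. Lane 52 mm clear between 3 mm rails, rail tops 25 mm and lip top 10 mm above this floor; lip 4 mm thick. Jar axis is at x = +22 mm when the jar touches the lip, +121 mm when it touches the pusher at its stop.
- pusher (a joint): Travel of the narrow lane's pusher: 0 m at rest just behind the lip, 0.140 m against the rear stop. Coil spring always drives it towards the lip: about 5 N at rest, rising evenly to about 8 N at the stop; there the resistance turns rigid.
- pusher_face (a point): Middle of the front face of the narrow lane's pusher, a black upright plate 40 mm wide whose face reaches from the lane floor to 90 mm above it (95 mm above the worktop). This point is 40 mm above the lane floor, and at rest 3 mm behind the lip's inner face; it moves with the pusher. Axes as the tray's.
- slim_jar: Bystander in the basket: round jar with black cap, diameter 31 mm, height 110 mm. Origin: centre of underside.
- square_jar: Bystander in the basket: square jar with square black cap, 46 x 46 mm, height 100 mm. Origin: centre of underside.
- squat_jar: Bystander in the basket: wide low round jar with black lid, diameter 60 mm, height 55 mm. Origin: centre of underside.
- flat_tin_0: Bystander: flat tin, diameter 66 mm, height 38 mm, in the tray's wide lane at the lip. Origin: centre of underside.
- flat_tin_1: Bystander: the second flat tin, same size, behind the first in the wide lane. Origin: centre of underside.
- soup_can: Bystander: food can, diameter 73 mm, height 108 mm, behind the gap between tray and basket. Origin: centre of underside.
- jam_jar: Bystander: jam jar, diameter 70 mm, height 90 mm, on the right (-y) side of the worktop. Origin: centre of underside.
- stock_carton: Bystander: cardboard carton 45 x 90 mm, height 120 mm, on the left (+y) side of the worktop. Origin: centre of underside.

How it is judged:
On the way:
1. the spice jar is lifted clear of the basket in the gripper (z of spice_jar in the frame of basket above 0.05 m and contact force between the fingers and spice_jar above 1 N), for 0.1 s.
At the end, for the whole second after the job is handed in: For the last second the gripped jar (TCP within 18 mm of its axis) stands upright (8 deg) on the narrow lane's floor (6 mm), pressing the pusher with 9.5 to 45 N to within 2.5 mm of its stop; fingers and arm do not touch the pusher; bystanders are where they were (value of joint pusher above 0.1375 m and contact force between spice_jar and pusher between 9.5 and 45 N and angle between spice_jar's own z axis and vertical below 0.14 rad and z of spice_jar in the frame of lane_front between -0.004 and 0.006 m and y of spice_jar in the frame of lane_front between -0.008 and 0.008 m and x of spice_jar in the frame of lane_front between 0.105 and 0.135 m and contact force between the fingers and spice_jar above 2 N and horizontal distance between the grasp point and spice_jar below 0.018 m and contact force between each of the arm, the fingers and pusher below 0.5 N); the arm keeps its last pose, push and grip.
It fails at once if the glass jar is rammed: more than 60 N between the jar and the pusher (contact force between spice_jar and pusher above 60 N).
It fails at once if another container in the basket is moved by more than 30 mm (distance of any of slim_jar, square_jar, squat_jar from where it was at the start of the episode above 0.03 m).
It fails at once if a flat tin in the wide lane is moved by more than 20 mm (distance of any of flat_tin_0, flat_tin_1 from where it was at the start of the episode above 0.02 m).
It fails at once if the soup can, jam jar or carton is moved by more than 30 mm (distance of any of soup_can, jam_jar, stock_carton from where it was at the start of the episode above 0.03 m).
It also fails if it takes over 51 s, if anything falls off the work surface, if the arm or the gripper's body presses on something with over 40 N, if the wrist force passes 120 N, or if a joint passes its speed limit or range.

## Robot

A 6-joint arm with a two-finger parallel gripper is mounted at the origin on the work surface. World frame = base frame: x ahead of the robot, y to its left, z up, the work surface at z = 0. Lengths are in m, angles in rad, forces in N, time in s.
With the tool pointing down it reaches from about 0.225 to 0.875 m from the base axis. Payload 3.4 kg.
Tool frame: the origin (TCP) lies between the finger pads, 19 mm behind the fingertips; this is the grasp point; z points along the fingers, y is the line along which they close (so a half turn about z gives the same grasp; the last joint's range is limited). The gripper opens to 85 mm and grips with 20 to 120 N. Pads are 22 mm wide; open, the fingers measure 114 mm over their backs; the gripper's body (76 mm by 85 mm) begins 54 mm behind the grasp point. The pads swing forward as they close: fully open they stand 13 mm farther back than shut.
Start: joints at [-1.231, 0.276, 1.505, -0, 1.361, -0.121], TCP at [0.256, -0.515, 0.25] pointing down, gripper open.
Joint ranges: [-2.89, 2.89], [-0.75, 2.08], [0.22, 2.7], [-1.18, 4.32], [0.11, 2.71], [-2.7, 2.7]. Speed limits (rad/s): [2.57, 2.57, 3.14, 3.14, 3.14, 3.14].

## Interface

Orientations are given as a unit quaternion [w, x, y, z].
In Python, from rig import manip gives the robot as it stands.
- The arm moves only by the shell command python3 steer.py 'ROWS' [OPENING] [FORCE]. ROWS is a JSON object with one list for each field, all of the same length, 1 to 5, a row being the entries at one place: tx, ty, tz (the shift in m), spin (a turn about the tool's z in rad); each row shifts and turns the commanded pose from where the row before left it, along the tool's axes as they then stand; what a row does not reach is not made up. A row lasts 1/12 s, in which the tool goes at most 0.0417 m and 0.125 rad, less where a joint would pass 70% of its speed; a pose out of reach is approached as far as the arm can. OPENING is the finger opening in m, set as the command begins (- or left out keeps the last). The fingers move at their own pace and stop on an object; FORCE is the grip in N (left out, the last holds). Time passes only in rows, so rows that do not move let the fingers close. It prints the time, the measured TCP pose, the force, the opening and the grip force at its end. Input that does not fit is refused with a message, and nothing moves.
- manip.get_state(): the state, without advancing time (a new reading comes with each control period).
- manip.get_image(name): name is "scene" or "top"; returns a dict with "img" (400x640x3 uint8, red, green, blue), "camera_matrix" (3x3 intrinsics, pixels), "T" (4x4, takes a point from camera to world coordinates). Camera axes: x right, y down, z forward; pixel columns grow to the right and rows downward; lengths in m; the calibration is good to about 2 mm. A picture is of the moment at which its call begins. There is no depth.
- manip.sign_off(): hands the job in; it is judged then, once.
The state is a dict: "clock": time; "qpos": joint angles; "qd": joint speeds; "effort": joint torques, N m; "position": TCP position; "ee_rot": TCP orientation; "contact_force": force on the tool from outside, world axes, zero at the start; "moment": the same for the moment, N m; "width": finger opening in m; "gripper_force": force on a finger pad.
Only numpy, scipy, OpenCV 4.12 (cv2) and the standard library are available. Lean on these libraries where they do the work, as an engineer would, in place of code of your own. Each camera call takes 0.05 s, during which the arm holds its last target. There are 200 camera calls.

## Working session

There is one attempt and no reset: what is moved stays moved. The work goes in short steps, Python scripts to look and compute and a shell command to move; the robot and the scene stay as the last step left them, time stands still between calls to the robot, and variables do not carry over. Pictures are saved under pics/ and viewed, at most 10 in all, crops included, and the job is handed in when it is done.

```bash
ls; mkdir -p pics
python3 - <<'E'
from rig import manip
import cv2,numpy as np
for n in("scene","top"):
    d=manip.get_image(n);cv2.imwrite(f"pics/{n}0.png",d["img"][:,:,::-1]);np.savez(f"{n}0.npz",**d)
    print(n,d["camera_matrix"].round(1).tolist(),d["T"].round(3).tolist())
print(manip.get_state())
E
```

```text
pics
rig.py
steer.py
scene [[397.0, 0.0, 319.3], [0.0, 397.0, 194.8], [0.0, 0.0, 1.0]] [[0.48, 0.54, -0.691, 1.477], [0.877, -0.3, 0.375, -0.47], [-0.005, -0.786, -0.618, 0.83], [0.0, 0.0, 0.0, 1.0]]
top [[450.6, 0.0, 316.4], [0.0, 450.6, 196.4], [0.0, 0.0, 1.0]] [[0.008, -0.985, 0.174, 0.4], [-1.0, -0.009, -0.002, -0.002], [0.003, -0.174, -0.985, 1.213], [0.0, 0.0, 0.0, 1.0]]
{'clock': 0.1, 'qpos': array([-1.23099489e+00,  2.76522091e-01,  1.50597963e+00, -1.60747254e-05,
        1.36067084e+00, -1.20992374e-01]), 'qd': array([ 0.00112618, -0.00217971, -0.00417431,  0.00060204,  0.00085601,
       -0.00188992]), 'effort': array([ 7.39355619e-04, -4.17700160e+01, -2.46404672e+01, -1.86156285e-04,
        5.78730469e-03, -1.05496053e-05]), 'position': array([ 0.25553285, -0.51463304,  0.2492424 ]), 'ee_rot': array([-7.84369589e-04,  9.73575145e-01,  2.28365525e-01, -9.40641343e-05]), 'contact_force': array([ 0.05885997, -0.78158787,  0.92636474]), 'moment': array([-0.05415656,  0.02835554,  0.01196537]), 'gripper_force': 0.0, 'width': 0.08526774512000032}
```

View pics/scene0.png

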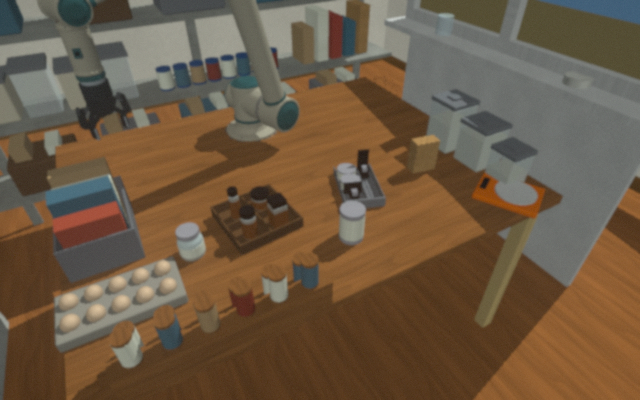

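View pics/top0.png

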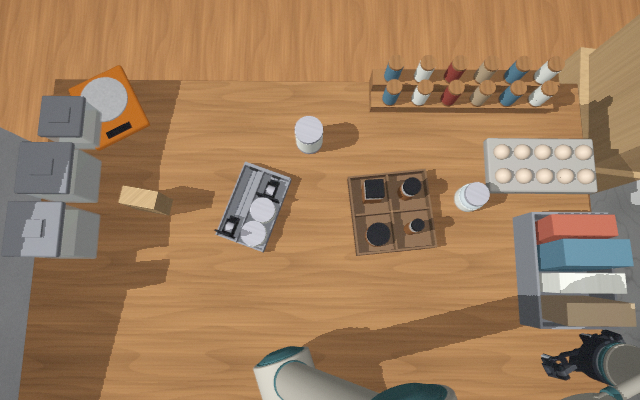

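The top view shows the spice jar at about (411,187), the square jar at (374,188), the squat jar at (378,233) and the slim jar at (417,226). The tray lip is at the bottom edge, about (240,243), and the narrow lane runs along the tray's left side. Next I'll look at enlarged crops.

Run:
```python
import cv2,numpy as np
t=np.load("top0.npz")["img"][:,:,::-1];s=np.load("scene0.npz")["img"][:,:,::-1]
a=cv2.resize(t[150:265,205:305],None,fx=5,fy=5,interpolation=cv2.INTER_CUBIC)
b=cv2.resize(t[160:265,340:440],None,fx=3,fy=3,interpolation=cv2.INTER_CUBIC)
c=np.zeros((575,800,3),np.uint8);c[:,:500]=a;c[:315,500:]=b;cv2.imwrite("pics/topc.png",c)
cv2.imwrite("pics/scenec.png",cv2.resize(s[140:255,205:365 if 0 else 395],None,fx=4.2,fy=4.2,interpolation=cv2.INTER_CUBIC))
```

```text
(no output)
```

View pics/topc.png

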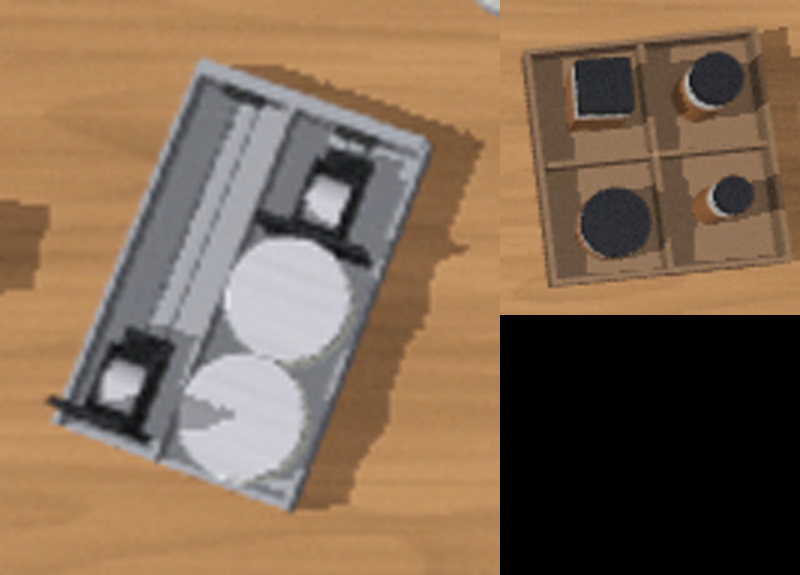

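View pics/scenec.png

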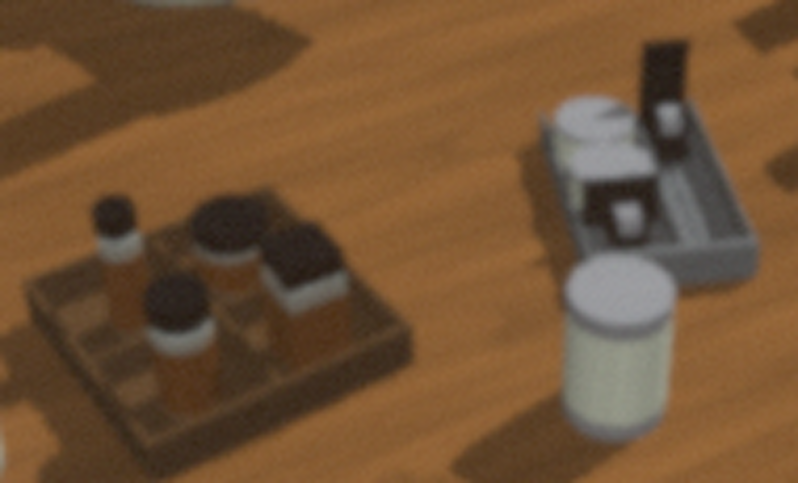

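Both crops agree. In the top crop, the spice jar cap is at crop (715,80), the tray lip runs from (55,422) to (295,510), and the pusher plate stands at its front-left. In the scene crop, the jar cap is at (178,300) and the plate top is at (665,42). Next I'll measure with masks, line fits and two-view triangulation.

```bash
cat > h.py <<'E'
import cv2,numpy as np
def ray(d,uv):
    K,T=d["camera_matrix"],d["T"]; v=T[:3,:3]@np.linalg.solve(K,[uv[0],uv[1],1.]); return T[:3,3],v/np.linalg.norm(v)
def plane(d,uv,z):
    o,v=ray(d,uv); return o+v*(z-o[2])/v[2]
def tri(d1,a,d2,b):
    (o,v),(p,w)=ray(d1,a),ray(d2,b); s=np.linalg.lstsq(np.c_[v,-w],p-o,rcond=None)[0]
    A,B=o+v*s[0],p+w*s[1]; return (A+B)/2,np.linalg.norm(A-B)
def blobs(mask,x0,y0,x1,y1,amin=25):
    m=np.zeros_like(mask);m[y0:y1,x0:x1]=mask[y0:y1,x0:x1]
    cs=cv2.findContours(m,cv2.RETR_EXTERNAL,cv2.CHAIN_APPROX_NONE)[0]
    return [c for c in cs if cv2.contourArea(c)>amin]
E
python3 - <<'E'
from h import *
t,s=np.load("top0.npz"),np.load("scene0.npz")
dark=lambda d:(d["img"].max(2)<62).astype(np.uint8)*255
for n,d,r in(("top",t,(345,165,440,255)),("scene",s,(205,175,305,250))):
    for c in blobs(dark(d),*r):
        e=cv2.fitEllipse(c); print(n,np.round(e[0],2),np.round(e[1],1),cv2.contourArea(c),cv2.boundingRect(c), plane(d,e[0],.105).round(4))
# tray silhouette, low saturation
im=t["img"].astype(int); sat=(im.max(2)-im.min(2)<32).astype(np.uint8)*255
c=max(blobs(sat,208,155,300,258),key=cv2.contourArea); c=cv2.convexHull(c)
q=cv2.approxPolyDP(c,4,True)[:,0]; print("poly",q.tolist(),cv2.contourArea(c))
sat2=sat*0;sat2[155:258,208:300]=sat[155:258,208:300]
full=max(cv2.findContours(sat2,0,cv2.CHAIN_APPROX_NONE)[0],key=cv2.contourArea)[:,0]
np.save("traycont.npy",full)
for x in q: print(x,[plane(t,x,z).round(4)[:2].tolist() for z in(0,.03,.034)])
im=s["img"].astype(int)
for c in blobs(dark(s),340,145,385,200): print("scene plate",cv2.boundingRect(c),cv2.approxPolyDP(c,1.2,True)[:,0].tolist())
for c in blobs(dark(t),208,155,262,250,15): print("top plate",cv2.boundingRect(c),cv2.approxPolyDP(c,1.2,True)[:,0].tolist())
E
```

```text
top [378.1 233.7] [21.8 22.3] 379.5 (367, 223, 23, 23) [ 0.504  -0.1568  0.105 ]
top [417.29 224.63] [11.2 12.5] 108.0 (411, 219, 13, 12) [ 0.5273 -0.2541  0.105 ]
top [374.46 188.39] [20.2 20.8] 301.0 (365, 179, 20, 19) [ 0.6176 -0.1495  0.105 ]
top [411.66 185.9 ] [16.2 17.2] 217.0 (403, 178, 18, 17) [ 0.6248 -0.2429  0.105 ]
scene [246.47 211.32] [13.8 15.3] 162.5 (239, 204, 16, 15) [ 0.6316 -0.2456  0.105 ]
scene [231.78 191.5 ] [7.6 8.5] 49.0 (228, 188, 9, 8) [ 0.5238 -0.2519  0.105 ]
scene [267.23 196.74] [14.5 37.3] 363.5 (250, 187, 36, 22) [ 0.5988 -0.1688  0.105 ]
poly [[245, 162], [290, 178], [263, 251], [215, 230]] 4087.0
[245 162] [[0.7095, 0.1943], [0.7018, 0.1894], [0.7008, 0.1888]]
[290 178] [[0.6653, 0.0688], [0.6587, 0.067], [0.6578, 0.0668]]
[263 251] [[0.4648, 0.1373], [0.4632, 0.1338], [0.463, 0.1334]]
[215 230] [[0.52, 0.2683], [0.517, 0.2616], [0.5166, 0.2607]]
scene plate (344, 183, 18, 16) [[360, 183], [345, 184], [344, 193], [347, 193], [352, 198], [357, 197], [353, 197], [349, 189], [356, 186], [360, 192]]
scene plate (358, 151, 12, 28) [[359, 151], [358, 169], [362, 178], [366, 178], [369, 176], [369, 169], [366, 173], [363, 173], [360, 165], [362, 163], [366, 163], [367, 151]]
top plate (216, 216, 24, 23) [[230, 216], [225, 223], [228, 220], [235, 224], [232, 231], [229, 233], [224, 231], [223, 228], [221, 231], [216, 230], [233, 238], [234, 237], [232, 235], [239, 219]]
```

Run:
```python
from h import *
t,s=np.load("top0.npz"),np.load("scene0.npz")
print("jar scene mid-cap",plane(s,(246.47,211.32),.095), "top",plane(t,(411.66,185.9),.105))
# top of cap centre in scene: bbox x-centre, top row + half minor axis of the cap-top ellipse
o=s["T"][:3,3]; v=np.array([.625,-.244,.105])-o; el=-v[2]/np.linalg.norm(v); uv=(246.5,204+16*el/2-.3)
print("tri cap top",uv,tri(t,(411.66,185.9),s,uv))
# tray edges: fit contour points between corners
f=np.load("traycont.npy").astype(float)
C=dict(rl=(246,162.),rr=(291,178.),fr=(263,252.),fl=(217,235.))
def edge(a,b,lo,hi,z):
    a,b=map(np.array,(C[a],C[b])); d=b-a;L=np.linalg.norm(d);d=d/L;n=np.array([-d[1],d[0]])
    r=f-a; k=(r@d>lo*L)&(r@d<hi*L)&(abs(r@n)<3.5); p=f[k]
    P=np.array([plane(t,x,z)[:2] for x in p]); 
    vx,vy,x0,y0=cv2.fitLine(P.astype(np.float32),cv2.DIST_HUBER,0,.001,.001).ravel()
    if vx*vx>vy*vy and vx<0 or vx*vx<=vy*vy and vy<0: vx,vy=-vx,-vy
    res=abs((P-[x0,y0])@[-vy,vx]); print(k.sum(),"ang",np.degrees(np.arctan2(vy,vx)).round(2),"pt",x0.round(4),y0.round(4),"res",res.mean().round(4)); return np.array([x0,y0]),np.array([vx,vy])
E={}
E["L"]=edge("rl","fl",.05,.75,.03);E["R"]=edge("rr","fr",.05,.95,0.0);E["B"]=edge("rl","rr",.1,.9,.034);E["F"]=edge("fl","fr",.4,.95,0.0)
for th in (E["L"][1],E["R"][1]):
    x=th; y=np.array([-x[1],x[0]])
    l,r,b,fr=[E[k][0] for k in"LRBF"]
    print("width",(l-r)@y,"length",(b-fr)@x, "centre y",(l+r)@y/2)
x=E["L"][1]+E["R"][1]; x/=np.linalg.norm(x); y=np.array([-x[1],x[0]])
cy=(l+r)@y/2; 
for fx,nm in((fr@x,"front"),(b@x-.210,"rear")):
    O=x*(fx+.0525)+y*cy; lf=x*(fx+.004)+y*(cy+.0375); print(nm,"tray",O,"yaw",np.degrees(np.arctan2(x[1],x[0])),"lane_front",lf)
# plate top edge triangulated: centre of top edge
for u in ((224.5,233.8),(225,234.5)):print("plate",plane(t,u,.095),tri(t,u,s,(363.2,151)))
```

```text
jar scene mid-cap [ 0.61997352 -0.24252922  0.095     ] top [ 0.62482599 -0.24295134  0.105     ]
tri cap top (246.5, np.float64(208.78319693632324)) (array([ 0.62428337, -0.24242615,  0.10760036]), np.float64(8.542227065502194e-05))
51 ang -19.63 pt 0.622 0.2187 res 0.0006
67 ang -19.64 pt 0.5627 0.1013 res 0.0006
36 ang 70.22 pt 0.6793 0.125 res 0.0006
25 ang 70.64 pt 0.4773 0.1763 res 0.0006
width 0.13045561 length 0.20747602 centre y 0.34971493
width 0.13045731 length 0.20747401 centre y 0.34976727
front tray [0.53459966 0.18061909] yaw -19.633017 lane_front [0.501519   0.23223472]
rear tray [0.53222144 0.18146747] yaw -19.633017 lane_front [0.49914086 0.2330831 ]
plate [0.50133734 0.22313159 0.095     ] (array([0.50389757, 0.22811814, 0.08994812]), np.float64(0.008772782414666497))
plate [0.49961059 0.22181555 0.095     ] (array([0.50269957, 0.22782332, 0.08917985]), np.float64(0.010712119419752107))
```

```bash
python3 steer.py '{"tx": [0.015, 0.016, 0.018, 0.016, 0.04], "ty": [-0.031, -0.032, -0.036, -0.032, 0.003], "tz": [-0.015, -0.015, -0.01, 0, 0], "spin": [0, 0, 0, 0, 0]}' 0.085 60 && python3 steer.py '{"tx": [0.04, 0.04, 0.04, 0.04, 0.04], "ty": [0.003, 0.003, 0.003, 0.003, 0.003], "tz": [0, 0, 0, 0, 0], "spin": [0, 0, 0, 0, 0]}' && python3 steer.py '{"tx": [0.04, 0.04, 0.03, 0, 0], "ty": [0.003, 0.003, 0.003, 0, 0], "tz": [0, 0, 0, 0, 0], "spin": [0, 0, 0, 0.12, 0.12]}' && python3 steer.py '{"tx": [0, 0, 0, 0, 0], "ty": [0, 0, 0, 0, 0], "tz": [0, 0, 0, 0, 0], "spin": [0.12, 0.12, 0.12, 0.12, 0.083]}'
cat >> h.py <<'E'
def go(p,yaw=-19.63):
    from rig import manip
    from scipy.spatial.transform import Rotation as R
    s=manip.get_state(); q=s["ee_rot"]; M=R.from_quat(np.r_[q[1:],q[0]]).as_matrix()
    d=np.array(p)-s["position"]; y=np.arctan2(M[1,0],M[0,0])
    print("clock",s["clock"],"pos",s["position"].round(4),"yaw",np.degrees(y).round(2),"q",s["qpos"].round(2),"F",s["contact_force"].round(1),"w",s["width"],"g",s["gripper_force"],"axis",M[:,2].round(3))
    print("tool delta",(M.T@d).round(4),"turn",round(y-np.radians(yaw),4))
E
python3 -c "
from h import *
go([.6243,-.2428,.072])"
```

```text
clock: 0.52
position: [0.2877, -0.3483, 0.2901]
ee_rot: [-0.002, 0.974, 0.227, -0.002]
contact_force: [0.0, -0.8, -0.4]
width: 0.0851
gripper_force: 0.0
clock: 0.93
position: [0.4801, -0.2769, 0.2897]
ee_rot: [-0.0, 0.974, 0.228, -0.0]
contact_force: [0.6, -1.5, 0.1]
width: 0.085
gripper_force: 0.0
clock: 1.35
position: [0.5828, -0.236, 0.2885]
ee_rot: [-0.001, 0.994, 0.109, -0.001]
contact_force: [-0.7, -0.3, 0.3]
width: 0.0851
gripper_force: 0.0
clock: 1.77
position: [0.581, -0.2372, 0.2893]
ee_rot: [-0.0, 0.985, -0.173, -0.001]
contact_force: [-0.5, -0.1, -0.5]
width: 0.0849
gripper_force: 0.0
clock 1.7667 pos [ 0.581  -0.2372  0.2893] yaw -19.9 q [-0.5   0.34  1.32 -0.    1.49  1.42] F [-0.5 -0.1 -0.5] w 0.08485314693174494 g 0.0 axis [-0.001  0.001 -1.   ]
tool delta [ 0.0429 -0.0094  0.2173] turn -0.0048
```

```bash
python3 steer.py '{"tx": [0.022, 0.021, 0, 0, 0], "ty": [-0.005, -0.0045, 0, 0, 0], "tz": [0.03, 0.03, 0.03, 0.02, 0], "spin": [-0.005, 0, 0, 0, 0]}' && python3 -c "
from h import *
go([.6243,-.2428,.072])
from rig import manip
d=manip.get_image('scene')['img'][:,:,::-1]
cv2.imwrite('pics/s1.png',cv2.resize(d[120:255,195:315],None,fx=4,fy=4,interpolation=2))"
```

```text
clock: 2.18
position: [0.6219, -0.2411, 0.1737]
ee_rot: [-0.002, 0.986, -0.168, -0.006]
contact_force: [-0.7, 0.2, -0.7]
width: 0.0851
gripper_force: 0.0
clock 2.1833 pos [ 0.6219 -0.2411  0.1737] yaw -19.31 q [-0.47  0.46  1.4  -0.    1.29  1.43] F [-0.7  0.2 -0.7] w 0.08505550066350104 g 0.0 axis [-0.011  0.005 -1.   ]
tool delta [0.004  0.001  0.1016] turn 0.0056
```

View pics/s1.png

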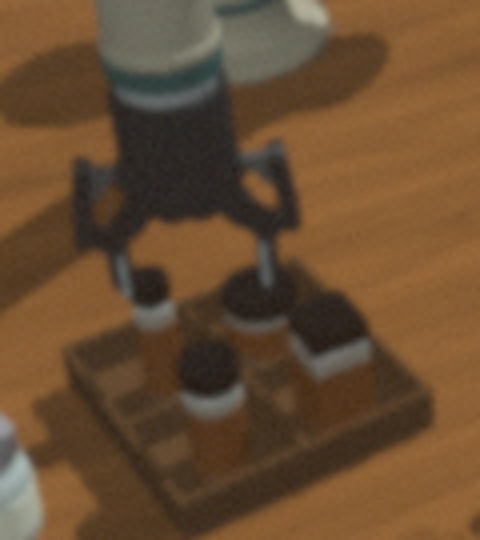

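The open fingers, at crop (122,275) and (267,265), straddle the jar's line. The jar's cap is at (210,365), and the fingers stay clear of the neighbouring jars. Descending.

```bash
python3 steer.py '{"tx": [0.002, 0, 0, 0, 0], "ty": [0.001, 0, 0, 0, 0], "tz": [0.025, 0.025, 0.025, 0.02, 0.004], "spin": [0, 0, 0, 0, 0]}' && python3 -c "
from h import *
go([.6243,-.2428,.072])"
```

```text
clock: 2.65
position: [0.6253, -0.2439, 0.0793]
ee_rot: [-0.001, 0.986, -0.168, -0.002]
contact_force: [0.1, -0.1, -0.4]
width: 0.0853
gripper_force: 0.0
clock 2.65 pos [ 0.6253 -0.2439  0.0793] yaw -19.33 q [-0.48  0.54  1.52 -0.    1.09  1.43] F [ 0.1 -0.1 -0.4] w 0.08534194377743005 g 0.0 axis [-0.003  0.002 -1.   ]
tool delta [-0.0012 -0.0007  0.0073] turn 0.0053
```

```bash
python3 steer.py '{"tx": [0, 0, 0, 0, 0], "ty": [0, 0, 0, 0, 0], "tz": [0.004, 0, 0, 0, 0], "spin": [0.005, 0, 0, 0, 0]}' 0.03 60 && python3 steer.py '{"tx": [0, 0, 0], "ty": [0, 0, 0], "tz": [0, 0, 0], "spin": [0, 0, 0]}' && python3 -c "
from h import *
go([.6243,-.2428,.072])"
```

```text
clock: 3.07
position: [0.6279, -0.245, 0.0794]
ee_rot: [0.001, 0.985, -0.17, 0.002]
contact_force: [-0.3, 0.5, 6.4]
width: 0.0427
gripper_force: 61.1
clock: 3.32
position: [0.6279, -0.245, 0.0794]
ee_rot: [0.001, 0.985, -0.17, 0.002]
contact_force: [-0.4, 0.0, 5.4]
width: 0.043
gripper_force: 61.1
clock 3.3167 pos [ 0.6279 -0.245   0.0794] yaw -19.61 q [-0.48  0.54  1.52  0.    1.08  1.44] F [-0.4  0.   5.4] w 0.042992378987823335 g 61.099452674388885 axis [ 0.004 -0.002 -1.   ]
tool delta [-0.0041 -0.0009  0.0074] turn 0.0004
```

```bash
python3 steer.py '{"tx": [0, 0, 0, 0, 0], "ty": [0, 0, 0, 0, 0], "tz": [-0.015, -0.03, -0.03, -0.03, -0.02], "spin": [0, 0, 0, 0, 0]}' && python3 steer.py '{"tx": [0, 0], "ty": [0, 0], "tz": [0, 0], "spin": [0, 0]}' && python3 -c "
from h import *
go([.453,.2495,.2])
from rig import manip
for n in('top','scene'):
    d=manip.get_image(n);np.savez(n+'1.npz',**d)
a=cv2.resize(np.load('top1.npz')['img'][150:260,345:445,::-1],None,fx=4,fy=4,interpolation=2)
b=cv2.resize(np.load('scene1.npz')['img'][130:240,200:300,::-1],None,fx=4,fy=4,interpolation=2)
cv2.imwrite('pics/lift.png',np.hstack([a,b]))"
```

```text
clock: 3.73
position: [0.6271, -0.2447, 0.2054]
ee_rot: [0.001, 0.985, -0.17, 0.002]
contact_force: [0.9, 0.4, -1.4]
width: 0.0429
gripper_force: 61.0
clock: 3.9
position: [0.6268, -0.2446, 0.2033]
ee_rot: [0.0, 0.985, -0.17, 0.001]
contact_force: [0.1, -0.4, -1.8]
width: 0.043
gripper_force: 61.0
clock 3.9 pos [ 0.6268 -0.2446  0.2033] yaw -19.61 q [-0.48  0.45  1.36 -0.    1.34  1.44] F [ 0.1 -0.4 -1.8] w 0.0430139402998745 g 61.03175640106201 axis [ 0.002 -0.001 -1.   ]
tool delta [-0.3295 -0.4071  0.0022] turn 0.0004
```

View pics/lift.png

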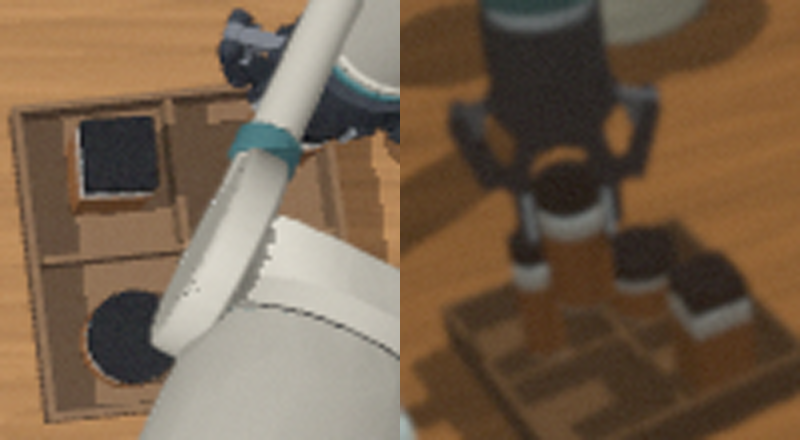

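The jar (right crop, cap at (570,185)) is held upright between the fingers, clear of the basket. The other jars haven't moved. Carrying it to the front of the lane.

```bash
python3 steer.py '{"tx": [-0.012, -0.023, -0.024, -0.024, -0.024], "ty": [-0.015, -0.029, -0.029, -0.029, -0.029], "tz": [0, 0, 0, 0, 0], "spin": [0, 0, 0, 0, 0]}' && python3 steer.py '{"tx": [-0.024, -0.024, -0.024, -0.024, -0.024], "ty": [-0.029, -0.029, -0.029, -0.029, -0.029], "tz": [0, 0, 0, 0, 0], "spin": [0, 0, 0, 0, 0]}' && python3 steer.py '{"tx": [-0.024, -0.023, -0.023, -0.018, 0], "ty": [-0.029, -0.029, -0.029, -0.025, 0], "tz": [0, 0, 0, 0, 0], "spin": [0, 0, 0, 0, 0]}' && python3 -c "
from h import *
go([.453,.2495,.2])"
```

```text
clock: 4.42
position: [0.5675, -0.0835, 0.1995]
ee_rot: [-0.0, 0.985, -0.171, -0.002]
contact_force: [0.9, 0.0, -1.9]
width: 0.0431
gripper_force: 61.1
clock: 4.83
position: [0.5029, 0.0932, 0.1999]
ee_rot: [0.0, 0.985, -0.17, -0.002]
contact_force: [0.5, 0.6, -1.1]
width: 0.0429
gripper_force: 61.1
clock: 5.25
position: [0.4566, 0.2314, 0.2]
ee_rot: [-0.001, 0.986, -0.168, -0.003]
contact_force: [0.6, -0.4, -1.5]
width: 0.0427
gripper_force: 61.3
clock 5.25 pos [0.4566 0.2314 0.2   ] yaw -19.33 q [0.33 0.22 1.72 0.   1.21 2.24] F [ 0.6 -0.4 -1.5] w 0.04266994695401736 g 61.31298154592514 axis [-0.005  0.002 -1.   ]
tool delta [-0.0094 -0.0159  0.0001] turn 0.0052
```

```bash
python3 steer.py '{"tx": [-0.01, 0, 0, 0, 0], "ty": [-0.015, 0, 0, 0, 0], "tz": [0.01, 0.03, 0.03, 0.02, 0], "spin": [0.005, 0, 0, 0, 0]}' && python3 -c "
from h import *
go([.453,.2495,.1])
from rig import manip
for n in('top','scene'):
    d=manip.get_image(n);np.savez(n+'2.npz',**d)
a=cv2.resize(np.load('top2.npz')['img'][155:265,200:300,::-1],None,fx=4,fy=4,interpolation=2)
b=cv2.resize(np.load('scene2.npz')['img'][100:210,310:410,::-1],None,fx=4,fy=4,interpolation=2)
cv2.imwrite('pics/lane.png',np.hstack([a,b]))"
```

```text
clock: 5.67
position: [0.4512, 0.2423, 0.1065]
ee_rot: [0.003, 0.985, -0.173, -0.005]
contact_force: [-0.8, -0.0, -1.8]
width: 0.0429
gripper_force: 61.4
clock 5.6667 pos [0.4512 0.2423 0.1065] yaw -19.89 q [ 0.36  0.31  1.84 -0.    1.    2.28] F [-0.8 -0.  -1.8] w 0.04290113578845159 g 61.357561647892 axis [-0.012 -0.005 -1.   ]
tool delta [-0.0007 -0.0075  0.0064] turn -0.0046
```

View pics/lane.png

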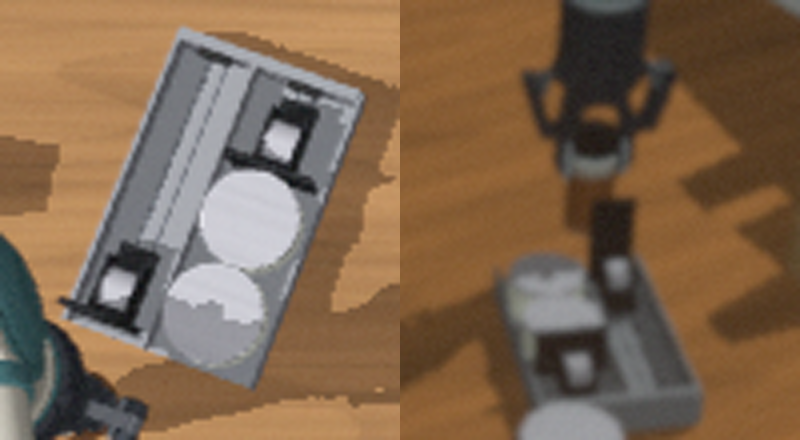

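The gripped jar stands in front of the lip (right crop, cap about (597,125)), with the black plate behind it (top at (613,203)). In the left crop the tray and tins haven't moved. Now checking lateral alignment in the lane frame.

Run:
```python
from h import *
s=np.load("scene2.npz")
x=np.array([.9419,-.336]);y=-np.array([-.336,-.9419])*1.0
lf=np.array([.500,.2327])
def lane(p): d=np.array(p)[:2]-lf; return np.r_[d@x,d@y].round(4)
im=s["img"]; dark=(im.max(2)<62).astype(np.uint8)*255
for r in((340,120,375,150),(350,148,372,170)):
    for c in blobs(dark,*r,10): print(cv2.boundingRect(c),cv2.contourArea(c),cv2.fitEllipse(c)[0])
# glass band (bright) and contents rows: left/right limits for axis column
for v in range(124,160,4): print(v,im[v,345:372].sum(1).tolist())
print("plate",lane(plane(s,(363.3,150.7),.095)),"s0",lane(plane(s,(363.2,151),.095)))
print("cap",lane(plane(s,(359.1,131.5),.132)))
print("TCP",lane([.4512,.2423]))
```

```text
(342, 120, 33, 19) 332.0 (358.1080017089844, 127.77562713623047)
(358, 150, 10, 20) 123.5 (361.9527893066406, 157.69039916992188)
124 [185, 240, 266, 276, 257, 194, 140, 109, 105, 116, 100, 106, 112, 115, 113, 108, 120, 113, 96, 115, 112, 140, 204, 263, 283, 255, 178]
128 [146, 188, 236, 254, 200, 148, 121, 95, 107, 130, 162, 198, 231, 259, 255, 267, 269, 275, 244, 176, 132, 106, 122, 155, 157, 125, 104]
132 [152, 120, 123, 109, 105, 110, 114, 107, 107, 102, 102, 103, 103, 97, 101, 97, 100, 96, 113, 117, 104, 108, 127, 130, 151, 170, 192]
136 [286, 274, 261, 211, 158, 158, 199, 212, 166, 99, 81, 99, 91, 90, 85, 89, 90, 94, 99, 137, 199, 236, 218, 217, 267, 292, 292]
140 [302, 298, 281, 224, 174, 185, 242, 271, 283, 294, 313, 316, 299, 293, 288, 302, 309, 311, 290, 229, 215, 226, 234, 256, 280, 286, 303]
144 [287, 275, 275, 277, 265, 263, 252, 215, 191, 203, 226, 227, 246, 245, 239, 229, 227, 204, 209, 239, 282, 289, 297, 302, 299, 301, 299]
148 [278, 276, 278, 285, 274, 255, 213, 174, 160, 154, 159, 169, 170, 170, 157, 156, 154, 171, 217, 247, 259, 265, 263, 268, 277, 276, 282]
152 [283, 279, 283, 281, 284, 240, 200, 159, 157, 155, 163, 167, 139, 113, 97, 82, 81, 103, 92, 90, 84, 86, 106, 168, 244, 276, 290]
156 [281, 276, 279, 270, 269, 248, 223, 182, 184, 173, 181, 159, 136, 109, 96, 87, 99, 80, 89, 91, 100, 105, 126, 202, 263, 296, 298]
plate [0.0104 0.0002] s0 [ 0.0122 -0.0006]
cap [-0.0602  0.    ]
TCP [-0.0492 -0.0074]
```

```bash
python3 steer.py '{"tx": [0, 0, 0], "ty": [0, 0, 0], "tz": [0, 0, 0], "spin": [0, 0, 0]}'
python3 - <<'E'
from h import *
go([.453,.2495,.1])
from rig import manip
s=manip.get_image('scene');P=manip.get_state()['position'];im=s['img']
x=np.array([.9419,-.336]);y=np.array([.336,.9419]);lf=np.array([.500,.2327])
def lane(p): d=np.array(p)[:2]-lf; return np.r_[d@x,d@y].round(4)
print("TCP",lane(P))
for v in range(128,156,3): print(v,im[v,345:372].sum(1).tolist())
for r in (131,133,135): print(r,lane(plane(s,(358.7,r),P[2]+.0256)))
E
```

```text
clock: 6.02
position: [0.4565, 0.2445, 0.1133]
ee_rot: [-0.001, 0.985, -0.173, 0.001]
contact_force: [-1.1, -0.2, -0.6]
width: 0.0428
gripper_force: 61.4
clock 6.0167 pos [0.4565 0.2445 0.1133] yaw -19.9 q [ 0.36  0.31  1.83 -0.    1.    2.28] F [-1.1 -0.2 -0.6] w 0.042751249223443415 g 61.35259419679642 axis [ 0.003  0.001 -1.   ]
tool delta [-0.005  -0.0035  0.0133] turn -0.0048
TCP [-0.0451 -0.0036]
128 [135, 138, 173, 219, 215, 172, 128, 97, 110, 104, 139, 159, 209, 222, 228, 229, 245, 261, 262, 241, 183, 125, 104, 112, 124, 118, 109]
131 [193, 145, 130, 120, 113, 111, 103, 114, 116, 101, 99, 99, 95, 90, 94, 104, 97, 99, 99, 108, 118, 92, 108, 117, 128, 142, 171]
134 [263, 251, 235, 215, 184, 141, 127, 152, 160, 139, 106, 95, 86, 83, 85, 59, 78, 87, 90, 98, 113, 179, 200, 198, 200, 263, 293]
137 [283, 298, 283, 262, 210, 157, 172, 221, 245, 199, 154, 128, 103, 122, 104, 113, 108, 127, 145, 143, 166, 215, 239, 214, 223, 274, 289]
140 [304, 304, 301, 286, 248, 186, 192, 241, 274, 286, 310, 321, 326, 319, 323, 312, 324, 334, 330, 283, 242, 238, 243, 244, 254, 279, 296]
143 [282, 290, 276, 278, 276, 271, 264, 258, 237, 205, 207, 224, 241, 247, 244, 252, 239, 227, 208, 220, 243, 274, 293, 296, 301, 302, 304]
146 [270, 269, 281, 274, 268, 269, 262, 219, 187, 158, 161, 157, 166, 169, 167, 167, 163, 159, 176, 218, 262, 290, 293, 296, 289, 294, 294]
149 [276, 274, 280, 278, 279, 267, 238, 210, 169, 157, 168, 161, 163, 158, 147, 148, 129, 137, 147, 170, 200, 212, 200, 219, 243, 276, 282]
152 [285, 284, 287, 279, 280, 272, 257, 212, 167, 157, 171, 158, 148, 97, 101, 106, 94, 89, 81, 95, 97, 98, 118, 170, 237, 263, 279]
155 [275, 283, 281, 279, 277, 269, 255, 221, 181, 154, 157, 152, 125, 103, 102, 88, 103, 104, 84, 84, 98, 106, 121, 198, 262, 288, 299]
131 [-0.0521 -0.0038]
133 [-0.0382 -0.0071]
135 [-0.0245 -0.0104]
```

```bash
python3 steer.py '{"tx": [0, 0, 0, 0, 0], "ty": [-0.0035, 0, 0, 0, 0], "tz": [0.009, 0.008, 0, 0, 0], "spin": [-0.005, 0, 0, 0, 0]}' - 80
cat >> h.py <<'E'
def lane():
    from rig import manip
    p=manip.get_state()["position"]; d=p[:2]-[.500,.2327]; print("lane x,y,z",(d@[.9419,-.336]).round(4),(d@[.336,.9419]).round(4),p[2].round(4))
E
python3 -c "
from h import *
go([.453,.2495,.1]);lane()"
```

```text
clock: 6.48
position: [0.4565, 0.2476, 0.0946]
ee_rot: [0.0, 0.985, -0.17, -0.0]
contact_force: [0.2, -0.4, -1.0]
width: 0.0424
gripper_force: 81.1
clock 6.4833 pos [0.4565 0.2476 0.0946] yaw -19.6 q [ 0.36  0.33  1.85 -0.    0.96  2.28] F [ 0.2 -0.4 -1. ] w 0.042447177677612254 g 81.10678106546402 axis [-0.001 -0.    -1.   ]
tool delta [-0.004  -0.0006 -0.0053] turn 0.0005
lane x,y,z -0.046 -0.0006 0.0946
```

```bash
python3 steer.py '{"tx": [0.01, 0.01, 0.008, 0.008, 0], "ty": [0, 0, 0, 0, 0], "tz": [-0.002, 0, 0, 0, 0], "spin": [0, 0, 0, 0, 0]}' && python3 -c "
from h import *
lane()" && python3 steer.py '{"tx": [0.008, 0.008, 0.008, 0.008, 0], "ty": [0, 0, 0, 0, 0], "tz": [0, 0, 0, 0, 0], "spin": [0, 0, 0, 0, 0]}' && python3 -c "
from h import *
go([.453,.2495,.1]);lane()"
```

```text
clock: 6.9
position: [0.4914, 0.2353, 0.097]
ee_rot: [-0.0, 0.985, -0.171, -0.001]
contact_force: [-4.2, 2.6, 1.9]
width: 0.0424
gripper_force: 81.1
lane x,y,z -0.009 -0.0004 0.097
clock: 7.32
position: [0.5204, 0.2245, 0.0967]
ee_rot: [0.0, 0.985, -0.171, -0.001]
contact_force: [-5.6, 2.1, 2.5]
width: 0.0424
gripper_force: 81.1
clock 7.3167 pos [0.5204 0.2245 0.0967] yaw -19.67 q [0.28 0.39 1.74 0.   1.01 2.2 ] F [-5.6  2.1  2.5] w 0.04242601463770937 g 81.1253571510315 axis [-0.003 -0.    -1.   ]
tool delta [-0.0719 -0.0009 -0.0032] turn -0.0006
lane x,y,z 0.0219 -0.0009 0.0967
```

```bash
python3 steer.py '{"tx": [0.008, 0.008, 0.006, 0.002, 0], "ty": [0, 0, 0, 0, 0], "tz": [0, 0, 0, 0.005, 0], "spin": [0, 0, 0, 0, 0]}' && python3 -c "
from h import *
lane()" && python3 steer.py '{"tx": [0.002, 0.002, 0, 0, 0], "ty": [0, 0, 0, 0, 0], "tz": [0.004, 0.003, 0.002, 0, 0], "spin": [0, 0, 0, 0, 0]}' && python3 -c "
from h import *
go([.453,.2495,.1]);lane()"
```

```text
clock: 7.73
position: [0.5417, 0.2168, 0.0912]
ee_rot: [0.0, 0.985, -0.171, -0.002]
contact_force: [-7.1, 3.2, 1.0]
width: 0.0425
gripper_force: 81.2
lane x,y,z 0.0446 -0.0009 0.0912
clock: 8.15
position: [0.5447, 0.2156, 0.0824]
ee_rot: [0.0, 0.985, -0.17, -0.002]
contact_force: [-4.5, 2.8, 0.6]
width: 0.0423
gripper_force: 81.2
clock 8.15 pos [0.5447 0.2156 0.0824] yaw -19.63 q [0.26 0.43 1.72 0.   1.   2.17] F [-4.5  2.8  0.6] w 0.04228398638581937 g 81.22565478086472 axis [-0.005  0.    -1.   ]
tool delta [-0.0979 -0.0011 -0.0172] turn 0.0
lane x,y,z 0.0479 -0.0011 0.0824
```

```bash
python3 steer.py '{"tx": [0, 0, 0, 0], "ty": [0, 0, 0, 0], "tz": [0.0015, 0.0015, 0, 0], "spin": [0, 0, 0, 0]}' && python3 steer.py '{"tx": [0.006, 0.008, 0.01, 0.01, 0.008], "ty": [0, 0, 0, 0, 0], "tz": [0, 0, 0, 0, 0], "spin": [0, 0, 0, 0, 0]}' && python3 -c "
from h import *
go([.453,.2495,.1]);lane()"
```

```text
clock: 8.48
position: [0.5448, 0.2156, 0.0796]
ee_rot: [0.0, 0.985, -0.17, -0.002]
contact_force: [-5.6, 2.1, 1.8]
width: 0.0428
gripper_force: 81.2
clock: 8.9
position: [0.5842, 0.2015, 0.0796]
ee_rot: [0.0, 0.985, -0.17, -0.003]
contact_force: [-7.9, 2.7, 3.4]
width: 0.0425
gripper_force: 81.2
clock 8.9 pos [0.5842 0.2015 0.0796] yaw -19.62 q [0.22 0.48 1.64 0.   1.03 2.13] F [-7.9  2.7  3.4] w 0.04253419190661005 g 81.20146572589874 axis [-0.006  0.    -1.   ]
tool delta [-0.1399 -0.0011 -0.0197] turn 0.0002
lane x,y,z 0.0898 -0.0011 0.0796
```

```bash
python3 steer.py '{"tx": [0.008, 0.006, 0.004, 0, 0], "ty": [0, 0, 0, 0, 0], "tz": [0, 0, 0, 0, 0], "spin": [0, 0, 0, 0, 0]}' && python3 -c "
from h import *
go([.453,.2495,.1]);lane()"; python3 steer.py '{"tx": [0.002, 0.002, 0], "ty": [0, 0, 0], "tz": [0, 0, 0], "spin": [0, 0, 0]}' && python3 -c "
from h import *
lane()"
```

```text
clock: 9.32
position: [0.6011, 0.1954, 0.0796]
ee_rot: [0.0, 0.985, -0.17, -0.003]
contact_force: [-6.6, 2.5, 2.9]
width: 0.0428
gripper_force: 81.2
clock 9.3167 pos [0.6011 0.1954 0.0796] yaw -19.63 q [0.2  0.49 1.61 0.   1.04 2.12] F [-6.6  2.5  2.9] w 0.04276206213234833 g 81.21334612369537 axis [-0.006  0.    -1.   ]
tool delta [-0.1578 -0.0011 -0.0196] turn -0.0
lane x,y,z 0.1077 -0.0011 0.0796
clock: 9.57
position: [0.6047, 0.1942, 0.0796]
ee_rot: [0.0, 0.985, -0.17, -0.003]
contact_force: [-7.0, 2.6, 3.0]
width: 0.0423
gripper_force: 81.2
lane x,y,z 0.1115 -0.0011 0.0796
```

```bash
python3 steer.py '{"tx": [0.002, 0.002, 0], "ty": [0, 0, 0], "tz": [0, 0, 0], "spin": [0, 0, 0]}' | grep -E "pos|cont"; python3 steer.py '{"tx": [0.0015, 0.0015, 0], "ty": [0, 0, 0], "tz": [0, 0, 0], "spin": [0, 0, 0]}'| grep -E "pos|cont"; python3 -c "
from h import *
lane()"
```

```text
position: [0.6083, 0.1929, 0.0796]
contact_force: [-6.7, 3.1, 3.9]
position: [0.611, 0.1919, 0.0796]
contact_force: [-6.5, 2.8, 2.8]
lane x,y,z 0.1183 -0.0012 0.0796
```

```bash
python3 steer.py '{"tx": [0.001, 0.001, 0], "ty": [0, 0, 0], "tz": [0, 0, 0], "spin": [0, 0, 0]}' | grep -E "pos|cont"; python3 steer.py '{"tx": [0.001, 0], "ty": [0, 0], "tz": [0, 0], "spin": [0, 0]}'| grep -E "pos|cont"; python3 -c "
from h import *
lane()"
```

```text
position: [0.6128, 0.1913, 0.0796]
contact_force: [-7.5, 2.7, 3.4]
position: [0.6137, 0.191, 0.0796]
contact_force: [-8.2, 2.2, 4.1]
lane x,y,z 0.1211 -0.0011 0.0796
```

```bash
for i in 1 ; do python3 steer.py '{"tx": [0.001, 0], "ty": [0, 0], "tz": [0, 0], "spin": [0, 0]}' | grep -E "pos|cont"; python3 steer.py '{"tx": [0.001, 0], "ty": [0, 0], "tz": [0, 0], "spin": [0, 0]}'| grep -E "pos|cont";python3 steer.py '{"tx": [0.001, 0], "ty": [0, 0], "tz": [0, 0], "spin": [0, 0]}'| grep -E "pos|cont"; done; python3 -c "
from h import *
lane()"
```

```text
position: [0.6146, 0.1906, 0.0796]
contact_force: [-8.1, 2.2, 2.8]
position: [0.6153, 0.1904, 0.0796]
contact_force: [-8.5, 1.6, 2.8]
position: [0.6153, 0.1904, 0.0796]
contact_force: [-10.0, 3.0, 4.2]
lane x,y,z 0.1229 -0.0011 0.0796
```

```bash
python3 steer.py '{"tx": [0.001, 0, 0], "ty": [0, 0, 0], "tz": [0, 0, 0], "spin": [0, 0, 0]}' | grep -E "pos|cont"; python3 steer.py '{"tx": [0.001, 0, 0], "ty": [0, 0, 0], "tz": [0, 0, 0], "spin": [0, 0, 0]}'| grep -E "pos|cont";python3 steer.py '{"tx": [0.001, 0, 0], "ty": [0, 0, 0], "tz": [0, 0, 0], "spin": [0, 0, 0]}'| grep -E "pos|cont";  python3 -c "
from h import *
go([0,0,0]);lane()"
```

```text
position: [0.6154, 0.1903, 0.0796]
contact_force: [-12.4, 3.7, 5.5]
position: [0.6155, 0.1903, 0.0796]
contact_force: [-13.4, 4.7, 6.8]
position: [0.6156, 0.1902, 0.0796]
contact_force: [-14.3, 4.3, 8.1]
clock 11.7333 pos [0.6156 0.1902 0.0796] yaw -19.64 q [0.19 0.51 1.57 0.01 1.07 2.1 ] F [-14.3   4.3   8.1] w 0.04217652854027944 g 81.62359356880188 axis [-0.014  0.002 -1.   ]
tool delta [-0.5147  0.3858  0.0877] turn -0.0001
lane x,y,z 0.1231 -0.0012 0.0796
```

```bash
python3 steer.py '{"tx": [0.001, 0.001, 0.001, 0, 0], "ty": [0, 0, 0, 0, 0], "tz": [0, 0, 0, 0, 0], "spin": [0, 0, 0, 0, 0]}' | grep -E "pos|cont"; python3 steer.py '{"tx": [0.001, 0.001, 0, 0], "ty": [0, 0, 0, 0], "tz": [0, 0, 0, 0], "spin": [0, 0, 0, 0]}'| grep -E "pos|cont";  python3 -c "
from h import *
go([0,0,0]);lane()
from rig import manip
for n in('top','scene'):
    d=manip.get_image(n);np.savez(n+'3.npz',**d)
a=cv2.resize(np.load('top3.npz')['img'][140:265,200:300,::-1],None,fx=4,fy=4,interpolation=2)
b=cv2.resize(np.load('scene3.npz')['img'][120:245,310:410,::-1],None,fx=4,fy=4,interpolation=2)
cv2.imwrite('pics/end.png',np.hstack([a,b]))"
```

```text
position: [0.6158, 0.1902, 0.0796]
contact_force: [-19.7, 7.8, 11.1]
position: [0.6159, 0.1901, 0.0797]
contact_force: [-24.1, 9.2, 13.9]
clock 12.4833 pos [0.6159 0.1901 0.0797] yaw -19.66 q [0.19 0.52 1.57 0.01 1.08 2.1 ] F [-24.1   9.2  13.9] w 0.04234365865242852 g 82.16827869415283 axis [-0.022  0.004 -1.   ]
tool delta [-0.5142  0.3858  0.0927] turn -0.0005
lane x,y,z 0.1235 -0.0012 0.0797
```

View pics/end.png

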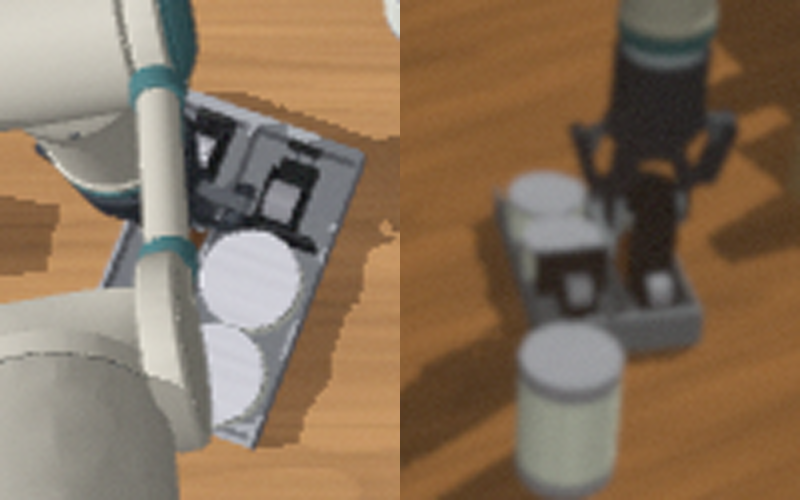

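The pusher stands at the rear wall (right crop, plate about (652,230)), with the jar behind it in the fingers. The tins and soup can haven't moved, and the push is steady at about 26 N. Handing in.

```bash
python3 steer.py '{"tx": [0, 0, 0, 0, 0], "ty": [0, 0, 0, 0, 0], "tz": [0, 0, 0, 0, 0], "spin": [0, 0, 0, 0, 0]}'; python3 -c "
from rig import manip
print(manip.sign_off())"
```

```text
clock: 13.0
position: [0.6159, 0.1901, 0.0797]
ee_rot: [-0.0, 0.985, -0.171, -0.011]
contact_force: [-22.9, 9.7, 12.7]
width: 0.0424
gripper_force: 82.2
the job is handed in; nothing more can be done
None
```

The job is handed in at 13 s: the spice jar is gripped upright in the narrow lane, holding the pusher against its rear stop with about 25 N (wrist force reading); the judge's result was not shown.

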